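# Hover a leaf stencil over a glass-fusing mould

## Task

Get the rectangular white mould ready for sifting: take the small jar that stands in it away and stand it upright on the round cork mat. Then pick up the steel leaf stencil by its wooden handle, carry it over the rack with the row of jars, and hold it level above the rectangular mould, centred on it and squared up with it, about 15 mm clear of the mould's rim and never touching the mould. Finish still holding it hovering there, and leave everything else undisturbed.

Things in the scene. Friction and masses are not known exactly. Their poses are not given: they have to be found in the camera images.
- jar: Small closed clear jar with black cap and paper label, diameter 52, height 70, about 0.16 kg; it starts standing upright inside the recess of the rectangular mould. Origin: centre of its underside, z up its axis.
- cork_mat: Flat round cork mat, diameter 116, 5 thick, fixed on the bench on the robot's right (y below 0), nearer or farther than the rectangular mould. Origin: centre of its underside, on the bench.
- mould: Rectangular white ceramic slab mould, 140 along its x by 110 along its y; its rim (12 wide) is 24 above the bench and its shallow recess floor 18 above the bench. It does not shift. On the robot's right (y below 0). Origin: centre of its underside, on the bench; z up.
- stencil: Steel stencil plate with leaf-vein cut-outs, 130 (x) by 100 (y) by 4 thick, 0.22 kg, lying flat on the robot's left (y above 0). Posts at x = +-52 carry a pale wooden handle bar along x over the middle: 116 long, 16 wide (y), from 52 to 66 above the underside, open below; grip its middle from above, across y; the plate balances there. Origin: centre of the underside, z up.
- rack: Low pine rack running along x between the left and right halves of the bench, 460 long (x), 70 wide (y), top 40 above the bench, fixed. Three jars stand on it. Origin: centre of its underside.
- frit_jar1: Bystander: closed jar, diameter 54, height 85, standing on the rack, end nearest the robot (its cap is 125 above the bench). Origin: centre of underside.
- frit_jar2: Bystander: the same kind of jar, middle of the rack. Origin: centre of underside.
- frit_jar3: Bystander: the same kind of jar, far end of the rack. Origin: centre of underside.
- round_mould: Bystander: round white ceramic mould, diameter 100, height 22, on the robot's left, nearer or farther than the stencil. Origin: centre of underside.
- dish: Bystander: open black plastic dish, diameter 84, height 22, at the far right. Origin: centre of underside.
- brush: Bystander: brush lying at the far left. Origin: underside of its middle.
- cup: Bystander: open clear plastic cup, diameter 68, height 60, at the far right. Origin: centre of underside.
There are look-alikes about, which are no part of the job. What is meant by the cork_mat is not black, and is the larger of those in its own colour. There is more than one size of the stencil; the one meant has the size given above.

How it is judged:
By the outcome, as a careful person would: the job done as asked, in the order asked, and still so for the second after the job is handed in, while the arm keeps its last pose, push and grip.
It also fails if it takes over 59 s, if anything falls off the work surface, if the arm or the gripper's body presses on something with over 40 N, if the wrist force passes 120 N, or if a joint passes its speed limit or range.

## Robot

A 6-joint arm with a two-finger parallel gripper is mounted at the origin on the work surface. World frame = base frame: x ahead of the robot, y to its left, z up, the work surface at z = 0. Lengths are in mm, angles in rad, forces in N, time in s.
With the tool pointing down it reaches from about 375 to 825 mm from the base axis. Payload 5.5 kg.
Tool frame: the origin (TCP) lies at the centre of the arm's flange, where the gripper is bolted on; the fingertips stand 173 mm ahead of it and the grasp point (between the pads) lies 155 mm ahead of it; z points along the fingers, y is the direction in which the jaws open and shut (so a half turn about z gives the same grasp; the last joint's range is limited). The gripper opens to 85 mm and grips with 20 to 120 N. Pads are 22 mm wide; open, the fingers measure 114 mm over their backs; the gripper's body (76 mm by 85 mm) begins 54 mm behind the grasp point. The pads swing forward as they close: fully open they stand 13 mm farther back than shut.
Start: joints at [-1.348, 0.314, -0.047, 1.21, 0, 1.571], TCP at [132.574, -585.166, 404.699] pointing down, gripper open.
Joint ranges: [-2.67, 2.67], [-0.69, 1.73], [-1.03, 1.25], [-2.08, 2.16], [-1.42, 1.45], [-3.14, 3.14]. Speed limits (rad/s): [2.39, 2.39, 3.01, 3.14, 3.14, 3.14].

## Interface

Orientations are given as a rotation vector (axis times angle).
In Python, from bench import env gives the robot as it stands.
- The arm moves only by the shell command python3 -m creep 'ROWS' [OPENING] [FORCE]. ROWS is JSON, a list of rows, each an object of numbers: "x", "y", "z": the shift along the tool's x, y, z scaled (see below); "ax", "ay", "az": the turn, a rotation vector about the tool's x, y, z scaled (see below). In form: [{"x": .., "y": .., "z": .., "ax": .., "ay": .., "az": ..}, ...]. A call has exactly 10 rows; each row is the pose to reach, as a shift and turn from the pose commanded when the call began, along the tool's axes at that moment; what a row does not reach only later rows make up. The controller multiplies each number of a shift by 0.08 m and each number of a turn by 90 degrees. A row lasts 1/12 s, in which the tool goes at most 41.7 mm and 7.16 degrees, less where a joint would pass 70% of its speed; a pose out of reach is approached as far as the arm can. A call with a number of a shift or a turn outside -1 to 1 is refused whole. A call with a gripper value outside its range is refused whole. OPENING is the opening, from -1 (shut) to 1 (fully open), so that 0 is half open, set as the call begins (- or left out, the last holds). The fingers move at their own pace and stop on an object; FORCE is the grip in N (left out, the last holds). Time passes only in rows, so rows that repeat a pose let the fingers close, or fill a call up. It gives the time, the measured TCP pose, the force and the opening at its end, in the units of the state.
- env.get_obs(): the state, without advancing time (a new reading comes with each control period).
- env.read_camera(name): name is "scene" or "top"; returns (picture, depth): 480x640x3 uint8, red, green, blue; 480x640 float32, mm along the optical axis (not along the pixel's ray), 0 where there is no reading.
- env.camera_info(name): a dict with "intrinsics" (3x3 intrinsics, pixels), "world_from_camera" (4x4, takes a point from camera to world coordinates). Camera axes: x right, y up, looking along -z (the intrinsics and any distortion apply to the point x, -y, -z); pixel columns grow to the right and rows downward; lengths in mm; the calibration is good to about 2 mm. A picture is of the moment at which its call begins. camera_info takes no time and is no camera call.
- env.finish_job(): hands the job in, once; it reports no verdict.
The state is a dict: "clock": time; "q": joint angles; "joint_vel": joint speeds; "effort": joint torques, N m; "eef_pos": TCP position; "ee_rot": TCP orientation; "force": force on the tool from outside, world axes, zero at the start; "moment": the same for the moment, N m; "gripper_width": opening from 0.0 (shut) to 1.0 (fully open).
Only numpy, scipy, OpenCV 4.12 (cv2) and the standard library are available. Lean on these libraries where they do the work, as an engineer would, in place of code of your own. Each camera call takes 0.05 s, during which the arm holds its last target. There are 200 camera calls.

## Working session

There is one attempt and no reset: what is moved stays moved. The work goes in short steps, Python scripts to look and compute and a shell command to move; the robot and the scene stay as the last step left them, time stands still between calls to the robot, and variables do not carry over. Pictures are saved under pics/ and viewed, about 8 in all and at most 12, crops included, and the job is handed in when it is done.

```bash
ls; mkdir -p pics; cat > h.py <<'E'
import numpy as np, cv2
from bench import env
def snap(n,f):
    p,d=env.read_camera(n); cv2.imwrite(f'pics/{f}.png',p[:,:,::-1]); np.savez(f'pics/{f}.npz',p=p,d=d); return p,d
def cam(n):
    c=env.camera_info(n); return np.array(c['intrinsics']),np.array(c['world_from_camera']),c
def cloud(n,d):
    K,T,_=cam(n); v,u=np.mgrid[:480,:640]
    P=np.stack([(u-K[0,2])/K[0,0]*d,-(v-K[1,2])/K[1,1]*d,-d],-1)
    return P@T[:3,:3].T+T[:3,3]
def ray(n,u,v,z):
    K,T,_=cam(n); r=T[:3,:3]@np.array([(u-K[0,2])/K[0,0],-(v-K[1,2])/K[1,1],-1]); return T[:3,3]+r*(z-T[2,3])/r[2]
E
python3 - <<'E'
from h import *
for n in('top','scene'):
    p,d=snap(n,n+'0'); print(cam(n)); print((d==0).mean())
print(env.get_obs())
E
```

```text
pics
(array([[503.14906336,   0.        , 306.1108045 ],
       [  0.        , 503.14906336, 230.94304607],
       [  0.        ,   0.        ,   1.        ]]), array([[-2.39139673e-02,  9.91596322e-01, -1.27141087e-01,
         3.27544933e+02],
       [-9.99457461e-01, -2.65947662e-02, -1.94294339e-02,
        -1.67910630e+01],
       [-2.26474427e-02,  1.26607473e-01,  9.91694328e-01,
         1.30007643e+03],
       [ 0.00000000e+00,  0.00000000e+00,  0.00000000e+00,
         1.00000000e+00]]), {'intrinsics': array([[503.14906336,   0.        , 306.1108045 ],
       [  0.        , 503.14906336, 230.94304607],
       [  0.        ,   0.        ,   1.        ]]), 'world_from_camera': array([[-2.39139673e-02,  9.91596322e-01, -1.27141087e-01,
         3.27544933e+02],
       [-9.99457461e-01, -2.65947662e-02, -1.94294339e-02,
        -1.67910630e+01],
       [-2.26474427e-02,  1.26607473e-01,  9.91694328e-01,
         1.30007643e+03],
       [ 0.00000000e+00,  0.00000000e+00,  0.00000000e+00,
         1.00000000e+00]])})
0.0038248697916666665
(array([[556.68500565,   0.        , 318.
[... 992 characters left out ...]
.004036458333333334
{'clock': 0.1, 'q': array([-1.34801793e+00,  3.14149458e-01, -4.79798539e-02,  1.21021139e+00,
       -7.98139690e-06,  1.57079248e+00]), 'joint_vel': array([ 1.36361572e-04, -5.39130640e-04,  2.38283136e-03,  7.17529413e-04,
       -8.42331640e-05, -8.50702534e-05]), 'effort': array([-6.52767721e-04, -5.40768421e+01,  3.40541232e+01,  1.12402919e-02,
       -3.01865089e-05, -2.44006799e-06]), 'eef_pos': array([ 132.50578236, -584.92055253,  403.92375377]), 'ee_rot': array([-3.12059796e+00, -3.49051798e-01,  2.81976897e-04]), 'force': array([-0.32000118,  0.08868102,  0.85773002]), 'moment': array([0.0303715 , 0.04811132, 0.00603498]), 'gripper_width': 0.9976438092573855}
```

View pics/top0.png

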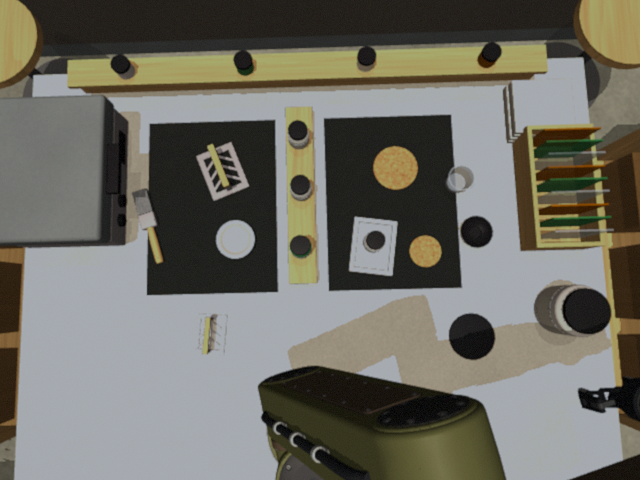

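View pics/scene0.png

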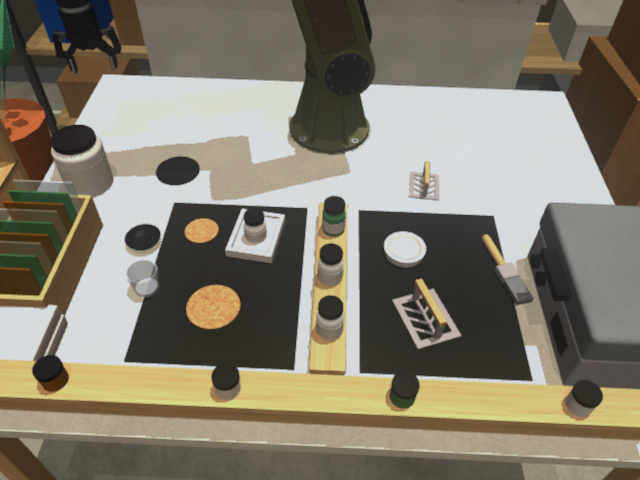

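Top view: jar at (375,240) in the rectangular mould (373,246). There are three mats:
- large cork (395,168)
- small cork (425,251)
- black (472,336)

There are two stencils: large (222,170) and small (212,333). The larger cork mat and the larger stencil fit the description. I'll measure both, then confirm in a crop.

```bash
cat > m.py <<'E'
from h import *
def hsv(p): return cv2.cvtColor(p,cv2.COLOR_RGB2HSV)
def big(mask,roi):
    x0,x1,y0,y1=roi; m=np.zeros_like(mask,np.uint8); m[y0:y1,x0:x1]=mask[y0:y1,x0:x1]
    cs=cv2.findContours(m,cv2.RETR_EXTERNAL,cv2.CHAIN_APPROX_NONE)[0]; return max(cs,key=cv2.contourArea)[:,0]
def world(n,c,z): return np.array([ray(n,u,v,z)[:2] for u,v in c],np.float32)
def rect(n,c,z):
    r=cv2.minAreaRect(world(n,c,z)); return np.round(r[0],1),np.round(r[1],1),round(r[2],2)
E
python3 - <<'E'
from m import *
for n,R in {'top':dict(mould=(342,405,210,284),mat=(368,422,140,195),mat2=(405,445,230,272),st=(190,255,135,205),sm=(192,232,308,360)),
 'scene':dict(mould=(222,292,200,265),mat=(180,245,280,332),mat2=(180,222,215,245),st=(388,466,275,350),sm=(405,445,160,203))}.items():
    f=np.load(f'pics/{n}0.npz'); p=f['p']; d=f['d']; h=hsv(p); W=cloud(n,d)
    H,S,V=h[...,0],h[...,1],h[...,2]
    cork=(S>90)&(H<25)&(V>90); bright=(V>110)
    print(n,'mould',rect(n,big(bright&(S<80),R['mould']),24))
    for k in('mat','mat2'): print(k,rect(n,big(cork,R[k]),5))
    print('st',rect(n,big(bright&(W[...,2]<12),R['st']),4))
    x0,x1,y0,y1=R['st']; m=np.zeros((480,640),bool); m[y0:y1,x0:x1]=1
    hm=m&(W[...,2]>45)&(W[...,2]<75); print('handle depth',W[hm].mean(0),hm.sum())
    hc=big((S>70)&(V>100)&(H>12)&(H<35),R['st']); print('handle col',rect(n,hc,66))
    x0,x1,y0,y1=R['mould']; m[:]=0; m[y0:y1,x0:x1]=1
    jm=m&(W[...,2]>78); print('jarcap',np.median(W[jm],0),jm.sum(),rect(n,big(jm,R['mould']),88))
    x0,x1,y0,y1=R['sm'];m[:]=0; m[y0:y1,x0:x1]=1
    sm=m&(W[...,2]>20);print('small handle',W[sm].mean(0) if sm.any() else 0, rect(n,big((S>70)&(V>100)&(H>12)&(H<35),R['sm']),40))
p=np.load('pics/top0.npz')['p'];
cv2.imwrite('pics/crop.png',cv2.resize(p[110:370,180:440],None,fx=2.3,fy=2.3,interpolation=cv2.INTER_CUBIC)[:,:,::-1])
E
```

```text
top mould (array([ 449. , -160.4]), array([111.2, 141.3]), 81.86)
mat (array([ 655.7, -228.9]), array([113.6, 115.9]), 43.44)
mat2 (array([ 434.3, -294.9]), array([80.6, 81. ]), 42.66)
st (array([662.3, 227.9]), array([135.7, 101.1]), 21.23)
handle depth [659.34784588 224.8724106   65.22854163] 301
handle col (array([659.6, 226.7]), array([117.2,  18.2]), 21.13)
jarcap [ 456.93193839 -159.60571223   87.55812382] 306 (array([ 458.8, -161.5]), array([43.4, 44. ]), 87.75)
small handle [240.27796793 249.15561685  88.25748275] (array([235.6, 261.1]), array([11.7, 85.8]), 84.72)
scene mould (array([ 457.2, -161.6]), array([111.7, 156.4]), 82.01)
mat (array([ 656.5, -229. ]), array([118. , 115.4]), 11.58)
mat2 (array([ 435. , -296.4]), array([80.2, 82.3]), 3.4)
st (array([644.6, 220.9]), array([165.8, 101. ]), 21.37)
handle depth [667.40109777 225.58920479  63.81976889] 500
handle col (array([664.6, 226.1]), array([123.2,  20.4]), 20.47)
jarcap [ 466.24528911 -159.6109148    87.56095194] 302 (array([ 467.2, -160.7]), array([54.4, 46. ]), 3.43)
small handle [303.10005944 244.34378571  93.19695907] (array([229.5, 261. ]), array([12.9, 97. ]), 84.84)
```

View pics/crop.png

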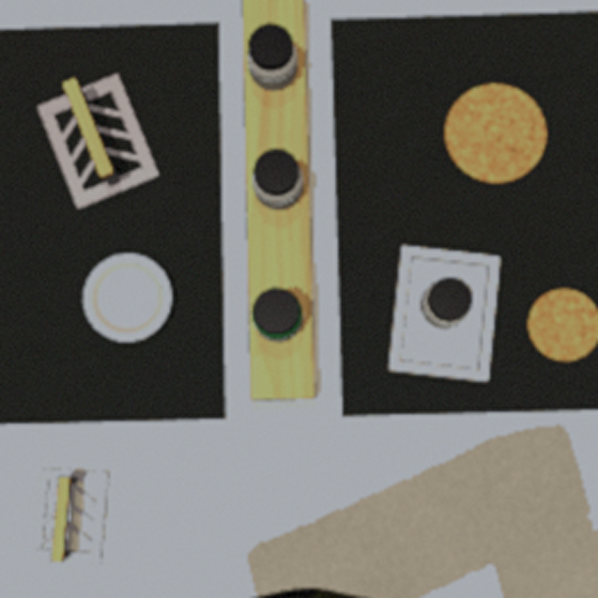

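The crop confirms it: the large cork mat measures about 115 mm (the other about 81 mm), and the large stencil about 101 wide with a 117 mm handle. The small stencil is clearly smaller. All the measured sizes match the descriptions, so I'll move over the jar.

```bash
cat > go.py <<'E'
import sys
from h import *
from scipy.spatial.transform import Rotation as R
# usage: go.py x y z yaw_deg -> needed shift/turn (scaled units) from measured pose
o=env.get_obs(); r=R.from_rotvec(o['ee_rot']).as_matrix(); x,y,z,w=map(float,sys.argv[1:])
t=np.radians(w); G=np.array([[np.cos(t),np.sin(t),0],[np.sin(t),-np.cos(t),0],[0,0,-1]])
print('clock',o['clock'],'pos',np.round(o['eef_pos'],1),'yaw',round(np.degrees(np.arctan2(r[1,0],r[0,0])),2),'grip',o['gripper_width'],'F',np.round(o['force'],1))
print('shift',np.round(r.T@(np.array([x,y,z])-o['eef_pos'])/80,3),'turn',np.round(R.from_matrix(r.T@G).as_rotvec(degrees=True)/90,4))
E
python3 - <<'E'
from m import *
for n,r in(('top',(342,405,210,284)),('scene',(222,292,200,265))):
    d=np.load(f'pics/{n}0.npz')['d']; W=cloud(n,d); x0,x1,y0,y1=r
    q=W[y0:y1,x0:x1].reshape(-1,3); t=q[q[:,2]>85.5]; c,s=cv2.minEnclosingCircle(t[:,:2].astype(np.float32)); print(n,t.mean(0),c,s,len(t))
E
python3 -m creep '[{"x":0.1,"y":-0.08,"z":0.02},{"x":0.2,"y":-0.16,"z":0.04},{"x":0.3,"y":-0.25,"z":0.06},{"x":0.4,"y":-0.33,"z":0.08},{"x":0.5,"y":-0.41,"z":0.1},{"x":0.6,"y":-0.49,"z":0.12},{"x":0.7,"y":-0.58,"z":0.14},{"x":0.8,"y":-0.66,"z":0.16},{"x":0.9,"y":-0.74,"z":0.18},{"x":1.0,"y":-0.82,"z":0.2}]' 1 40
python3 go.py 460 -160.5 207 12.76
```

```text
top [ 449.51001293 -150.32864661  174.09085059] (400.238037109375, -97.86045837402344) 108.88782501220703 240
scene [ 529.40997201 -148.42725688  156.08581136] (895.7362670898438, -73.60587310791016) 465.0724792480469 238
clock 0.1 pos [ 132.5 -584.9  403.9] yaw 12.76 grip 0.9976438092573855 F [-0.3  0.1  0.9]
shift [ 5.165 -4.266  2.468] turn [-0.001  0.     0.   ]schema error: expected keys x, y, z, ax, ay, az
```

```bash

python3 -m creep '[{"x":0.1,"y":-0.08,"z":0.02,"ax":0,"ay":0,"az":0},{"x":0.2,"y":-0.16,"z":0.04,"ax":0,"ay":0,"az":0},{"x":0.3,"y":-0.25,"z":0.06,"ax":0,"ay":0,"az":0},{"x":0.4,"y":-0.33,"z":0.08,"ax":0,"ay":0,"az":0},{"x":0.5,"y":-0.41,"z":0.1,"ax":0,"ay":0,"az":0},{"x":0.6,"y":-0.49,"z":0.12,"ax":0,"ay":0,"az":0},{"x":0.7,"y":-0.58,"z":0.14,"ax":0,"ay":0,"az":0},{"x":0.8,"y":-0.66,"z":0.16,"ax":0,"ay":0,"az":0},{"x":0.9,"y":-0.74,"z":0.18,"ax":0,"ay":0,"az":0},{"x":1.0,"y":-0.82,"z":0.2,"ax":0,"ay":0,"az":0}]' 1 40
python3 go.py 460 -160.5 207 12.76
python3 - <<'E'
from m import *
for n,r in(('top',(342,405,210,284)),('scene',(222,292,200,265))):
    d=np.load(f'pics/{n}0.npz')['d']; W=cloud(n,d); x0,x1,y0,y1=r
    q=W[y0:y1,x0:x1].reshape(-1,3); t=q[(q[:,2]>85.5)&(q[:,2]<91)]; t=t[np.hypot(*(t[:,:2]-np.median(t[:,:2],0)).T)<28]; print(n,np.round(t.mean(0),1),np.percentile(t,[2,98],0).round(1),len(t))
E
```

```text
clock: 0.93
eef_pos: [196.8, -502.7, 388.6]
ee_rot: [3.122, 0.349, 0.0]
force: [0.7, 1.1, -0.6]
gripper_width: 1.0
clock 0.9333 pos [ 196.8 -502.7  388.6] yaw 12.77 grip 0.9998173210766672 F [ 0.7  1.1 -0.6]
shift [ 4.154 -3.444  2.27 ] turn [ 0.0001 -0.      0.0001]
top [ 458.8 -160.6   88. ] [[ 439.1 -180.8   85.7]
 [ 478.5 -139.8   90.9]] 208
scene [ 462.  -161.3   88. ] [[ 440.8 -181.9   85.7]
 [ 482.8 -140.    90.4]] 213
```

```bash

python3 -m creep '[{"x":0.1,"y":-0.08,"z":0.03,"ax":0,"ay":0,"az":0},{"x":0.2,"y":-0.17,"z":0.06,"ax":0,"ay":0,"az":0},{"x":0.3,"y":-0.25,"z":0.09,"ax":0,"ay":0,"az":0},{"x":0.4,"y":-0.33,"z":0.12,"ax":0,"ay":0,"az":0},{"x":0.5,"y":-0.42,"z":0.15,"ax":0,"ay":0,"az":0},{"x":0.6,"y":-0.5,"z":0.18,"ax":0,"ay":0,"az":0},{"x":0.7,"y":-0.58,"z":0.21,"ax":0,"ay":0,"az":0},{"x":0.8,"y":-0.66,"z":0.24,"ax":0,"ay":0,"az":0},{"x":0.9,"y":-0.75,"z":0.27,"ax":0,"ay":0,"az":0},{"x":1.0,"y":-0.83,"z":0.3,"ax":0,"ay":0,"az":0}]'
python3 -m creep '[{"x":0.1,"y":-0.08,"z":0.03,"ax":0,"ay":0,"az":0},{"x":0.2,"y":-0.17,"z":0.06,"ax":0,"ay":0,"az":0},{"x":0.3,"y":-0.25,"z":0.09,"ax":0,"ay":0,"az":0},{"x":0.4,"y":-0.33,"z":0.12,"ax":0,"ay":0,"az":0},{"x":0.5,"y":-0.42,"z":0.15,"ax":0,"ay":0,"az":0},{"x":0.6,"y":-0.5,"z":0.18,"ax":0,"ay":0,"az":0},{"x":0.7,"y":-0.58,"z":0.21,"ax":0,"ay":0,"az":0},{"x":0.8,"y":-0.66,"z":0.24,"ax":0,"ay":0,"az":0},{"x":0.9,"y":-0.75,"z":0.27,"ax":0,"ay":0,"az":0},{"x":1.0,"y":-0.83,"z":0.3,"ax":0,"ay":0,"az":0}]'
python3 -m creep '[{"x":0.1,"y":-0.08,"z":0.03,"ax":0,"ay":0,"az":0},{"x":0.2,"y":-0.17,"z":0.06,"ax":0,"ay":0,"az":0},{"x":0.3,"y":-0.25,"z":0.09,"ax":0,"ay":0,"az":0},{"x":0.4,"y":-0.33,"z":0.12,"ax":0,"ay":0,"az":0},{"x":0.5,"y":-0.42,"z":0.15,"ax":0,"ay":0,"az":0},{"x":0.6,"y":-0.5,"z":0.18,"ax":0,"ay":0,"az":0},{"x":0.7,"y":-0.58,"z":0.21,"ax":0,"ay":0,"az":0},{"x":0.8,"y":-0.66,"z":0.24,"ax":0,"ay":0,"az":0},{"x":0.9,"y":-0.75,"z":0.27,"ax":0,"ay":0,"az":0},{"x":1.0,"y":-0.83,"z":0.3,"ax":0,"ay":0,"az":0}]'
python3 -m creep '[{"x":0.1,"y":-0.08,"z":0.03,"ax":0,"ay":0,"az":0},{"x":0.2,"y":-0.17,"z":0.06,"ax":0,"ay":0,"az":0},{"x":0.3,"y":-0.25,"z":0.09,"ax":0,"ay":0,"az":0},{"x":0.4,"y":-0.33,"z":0.12,"ax":0,"ay":0,"az":0},{"x":0.5,"y":-0.42,"z":0.15,"ax":0,"ay":0,"az":0},{"x":0.6,"y":-0.5,"z":0.18,"ax":0,"ay":0,"az":0},{"x":0.7,"y":-0.58,"z":0.21,"ax":0,"ay":0,"az":0},{"x":0.8,"y":-0.66,"z":0.24,"ax":0,"ay":0,"az":0},{"x":0.9,"y":-0.75,"z":0.27,"ax":0,"ay":0,"az":0},{"x":1.0,"y":-0.83,"z":0.3,"ax":0,"ay":0,"az":0}]'
python3 go.py 460.3 -161 207 12.76
```

```text
clock: 1.77
eef_pos: [260.1, -420.2, 364.5]
ee_rot: [-3.122, -0.349, -0.0]
force: [-0.1, 0.9, -0.4]
gripper_width: 1.0
clock: 2.6
eef_pos: [323.4, -337.7, 340.4]
ee_rot: [-3.122, -0.349, 0.0]
force: [-0.0, 0.1, -0.4]
gripper_width: 1.001
clock: 3.43
eef_pos: [386.8, -255.3, 316.4]
ee_rot: [-3.122, -0.349, 0.0]
force: [-0.4, 0.0, 0.4]
gripper_width: 0.998
clock: 4.27
eef_pos: [450.1, -172.9, 292.5]
ee_rot: [-3.122, -0.349, 0.0]
force: [0.6, -0.5, 0.5]
gripper_width: 0.996
clock 4.2667 pos [ 450.1 -172.9  292.5] yaw 12.77 grip 0.9958801727657272 F [ 0.6 -0.5  0.5]
shift [ 0.157 -0.116  1.068] turn [-0.      0.      0.0001]
```

```bash

python3 -m creep '[{"x":0.08,"y":-0.06,"z":0,"ax":0,"ay":0,"az":0},{"x":0.15,"y":-0.11,"z":0,"ax":0,"ay":0,"az":0},{"x":0.15,"y":-0.11,"z":0.15,"ax":0,"ay":0,"az":0},{"x":0.15,"y":-0.11,"z":0.3,"ax":0,"ay":0,"az":0},{"x":0.15,"y":-0.11,"z":0.45,"ax":0,"ay":0,"az":0},{"x":0.15,"y":-0.11,"z":0.6,"ax":0,"ay":0,"az":0},{"x":0.15,"y":-0.11,"z":0.75,"ax":0,"ay":0,"az":0},{"x":0.15,"y":-0.11,"z":0.85,"ax":0,"ay":0,"az":0},{"x":0.15,"y":-0.11,"z":0.95,"ax":0,"ay":0,"az":0},{"x":0.15,"y":-0.11,"z":1.0,"ax":0,"ay":0,"az":0}]'
python3 go.py 460.3 -161 207 12.76
```

```text
clock: 5.1
eef_pos: [459.1, -162.4, 211.9]
ee_rot: [-3.122, -0.349, 0.001]
force: [-0.4, -0.2, -0.1]
gripper_width: 0.998
clock 5.1 pos [ 459.1 -162.4  211.9] yaw 12.76 grip 0.9983327725878441 F [-0.4 -0.2 -0.1]
shift [ 0.018 -0.014  0.061] turn [-0.0002  0.0004  0.    ]
```

```bash

python3 -m creep '[{"x":0,"y":0,"z":0.05,"ax":0,"ay":0,"az":0},{"x":0,"y":0,"z":0.06,"ax":0,"ay":0,"az":0},{"x":0,"y":0,"z":0.06,"ax":0,"ay":0,"az":0},{"x":0,"y":0,"z":0.06,"ax":0,"ay":0,"az":0},{"x":0,"y":0,"z":0.06,"ax":0,"ay":0,"az":0},{"x":0,"y":0,"z":0.06,"ax":0,"ay":0,"az":0},{"x":0,"y":0,"z":0.06,"ax":0,"ay":0,"az":0},{"x":0,"y":0,"z":0.06,"ax":0,"ay":0,"az":0},{"x":0,"y":0,"z":0.06,"ax":0,"ay":0,"az":0},{"x":0,"y":0,"z":0.06,"ax":0,"ay":0,"az":0}]' -1 35
python3 -m creep '[{"x":0,"y":0,"z":0,"ax":0,"ay":0,"az":0},{"x":0,"y":0,"z":0,"ax":0,"ay":0,"az":0},{"x":0,"y":0,"z":0,"ax":0,"ay":0,"az":0},{"x":0,"y":0,"z":-0.05,"ax":0,"ay":0,"az":0},{"x":0,"y":0,"z":-0.1,"ax":0,"ay":0,"az":0},{"x":0,"y":0,"z":-0.2,"ax":0,"ay":0,"az":0},{"x":0,"y":0,"z":-0.3,"ax":0,"ay":0,"az":0},{"x":0,"y":0,"z":-0.4,"ax":0,"ay":0,"az":0},{"x":0,"y":0,"z":-0.5,"ax":0,"ay":0,"az":0},{"x":0,"y":0,"z":-0.6,"ax":0,"ay":0,"az":0}]'
python3 go.py 656 -229 200 12.76
```

```text
clock: 5.93
eef_pos: [459.5, -162.6, 208.3]
ee_rot: [3.122, 0.349, 0.001]
force: [-1.3, 0.4, 5.9]
gripper_width: 0.595
clock: 6.77
eef_pos: [459.4, -162.6, 257.0]
ee_rot: [3.122, 0.349, 0.001]
force: [-0.0, -0.4, -1.9]
gripper_width: 0.595
clock 6.7667 pos [ 459.4 -162.6  257. ] yaw 12.77 grip 0.5954567583052237 F [-0.  -0.4 -1.9]
shift [2.213 1.353 0.715] turn [ 0.0002 -0.0004  0.0001]
```

```bash

python3 -m creep '[{"x":0.04,"y":0.02,"z":0,"ax":0,"ay":0,"az":0},{"x":0.12,"y":0.07,"z":0,"ax":0,"ay":0,"az":0},{"x":0.22,"y":0.13,"z":0,"ax":0,"ay":0,"az":0},{"x":0.33,"y":0.2,"z":0,"ax":0,"ay":0,"az":0},{"x":0.44,"y":0.27,"z":0,"ax":0,"ay":0,"az":0},{"x":0.55,"y":0.34,"z":0,"ax":0,"ay":0,"az":0},{"x":0.66,"y":0.41,"z":0,"ax":0,"ay":0,"az":0},{"x":0.77,"y":0.48,"z":0,"ax":0,"ay":0,"az":0},{"x":0.88,"y":0.55,"z":0,"ax":0,"ay":0,"az":0},{"x":1.0,"y":0.62,"z":0,"ax":0,"ay":0,"az":0}]'
python3 -m creep '[{"x":0.11,"y":0.07,"z":0,"ax":0,"ay":0,"az":0},{"x":0.22,"y":0.14,"z":0,"ax":0,"ay":0,"az":0},{"x":0.33,"y":0.2,"z":0,"ax":0,"ay":0,"az":0},{"x":0.44,"y":0.27,"z":0,"ax":0,"ay":0,"az":0},{"x":0.55,"y":0.34,"z":0,"ax":0,"ay":0,"az":0},{"x":0.66,"y":0.41,"z":0,"ax":0,"ay":0,"az":0},{"x":0.76,"y":0.47,"z":0,"ax":0,"ay":0,"az":0},{"x":0.86,"y":0.53,"z":0,"ax":0,"ay":0,"az":0},{"x":0.94,"y":0.58,"z":0,"ax":0,"ay":0,"az":0},{"x":1.0,"y":0.62,"z":0,"ax":0,"ay":0,"az":0}]'
python3 go.py 656 -229 195 12.76
```

```text
clock: 7.6
eef_pos: [549.3, -193.7, 255.5]
ee_rot: [-3.122, -0.349, 0.001]
force: [-0.6, 0.5, -0.4]
gripper_width: 0.593
clock: 8.43
eef_pos: [638.3, -224.3, 255.4]
ee_rot: [-3.122, -0.349, 0.0]
force: [-0.0, -0.6, -2.2]
gripper_width: 0.59
clock 8.4333 pos [ 638.3 -224.3  255.4] yaw 12.77 grip 0.5903085198823231 F [-0.  -0.6 -2.2]
shift [0.203 0.107 0.754] turn [-0.0001  0.0001  0.0001]
```

```bash

python3 -m creep '[{"x":0.1,"y":0.05,"z":0.05,"ax":0,"ay":0,"az":0},{"x":0.2,"y":0.11,"z":0.15,"ax":0,"ay":0,"az":0},{"x":0.2,"y":0.11,"z":0.28,"ax":0,"ay":0,"az":0},{"x":0.2,"y":0.11,"z":0.4,"ax":0,"ay":0,"az":0},{"x":0.2,"y":0.11,"z":0.5,"ax":0,"ay":0,"az":0},{"x":0.2,"y":0.11,"z":0.58,"ax":0,"ay":0,"az":0},{"x":0.2,"y":0.11,"z":0.64,"ax":0,"ay":0,"az":0},{"x":0.2,"y":0.11,"z":0.68,"ax":0,"ay":0,"az":0},{"x":0.2,"y":0.11,"z":0.7,"ax":0,"ay":0,"az":0},{"x":0.2,"y":0.11,"z":0.71,"ax":0,"ay":0,"az":0}]'
python3 -m creep '[{"x":0,"y":0,"z":0.01,"ax":0,"ay":0,"az":0},{"x":0,"y":0,"z":0.02,"ax":0,"ay":0,"az":0},{"x":0,"y":0,"z":0.025,"ax":0,"ay":0,"az":0},{"x":0,"y":0,"z":0.03,"ax":0,"ay":0,"az":0},{"x":0,"y":0,"z":0.03,"ax":0,"ay":0,"az":0},{"x":0,"y":0,"z":0.03,"ax":0,"ay":0,"az":0},{"x":0,"y":0,"z":0.03,"ax":0,"ay":0,"az":0},{"x":0,"y":0,"z":0.03,"ax":0,"ay":0,"az":0},{"x":0,"y":0,"z":0.03,"ax":0,"ay":0,"az":0},{"x":0,"y":0,"z":0.03,"ax":0,"ay":0,"az":0}]'
python3 go.py 656 -229 195 12.76
python3 - <<'E'
from h import *
p,d=snap('scene','place'); cv2.imwrite('pics/place_c.png',cv2.resize(p[150:350,100:320],None,fx=2.5,fy=2.5)[:,:,::-1])
E
```

```text
clock: 9.27
eef_pos: [654.7, -229.0, 199.1]
ee_rot: [3.122, 0.349, 0.0]
force: [0.7, -0.1, -1.8]
gripper_width: 0.589
clock: 10.1
eef_pos: [654.8, -229.0, 196.7]
ee_rot: [3.122, 0.349, 0.0]
force: [0.4, -0.4, -1.3]
gripper_width: 0.596
clock 10.1 pos [ 654.8 -229.   196.7] yaw 12.76 grip 0.5959511519681595 F [ 0.4 -0.4 -1.3]
shift [0.015 0.004 0.022] turn [ 0.     -0.      0.0001]
```

View pics/place_c.png

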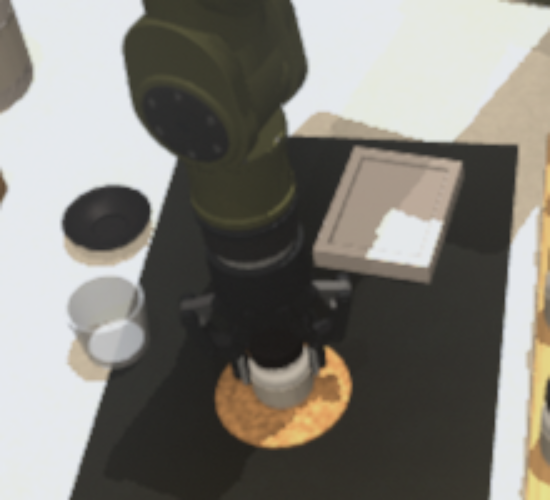

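The crop shows the jar upright in the gripper over the large mat, at crop (280,370). It's about 2 mm up and still carrying its weight, so I'll lower a little more.

```bash

python3 -m creep '[{"x":0,"y":0,"z":0.005,"ax":0,"ay":0,"az":0},{"x":0,"y":0,"z":0.01,"ax":0,"ay":0,"az":0},{"x":0,"y":0,"z":0.015,"ax":0,"ay":0,"az":0},{"x":0,"y":0,"z":0.02,"ax":0,"ay":0,"az":0},{"x":0,"y":0,"z":0.025,"ax":0,"ay":0,"az":0},{"x":0,"y":0,"z":0.025,"ax":0,"ay":0,"az":0},{"x":0,"y":0,"z":0.025,"ax":0,"ay":0,"az":0},{"x":0,"y":0,"z":0.025,"ax":0,"ay":0,"az":0},{"x":0,"y":0,"z":0.025,"ax":0,"ay":0,"az":0},{"x":0,"y":0,"z":0.025,"ax":0,"ay":0,"az":0}]'
```

```text
clock: 10.98
eef_pos: [654.8, -229.0, 195.4]
ee_rot: [3.122, 0.349, 0.0]
force: [-3.1, 1.2, 5.5]
gripper_width: 0.594
```

```bash

python3 -m creep '[{"x":0,"y":0,"z":0,"ax":0,"ay":0,"az":0},{"x":0,"y":0,"z":0,"ax":0,"ay":0,"az":0},{"x":0,"y":0,"z":0,"ax":0,"ay":0,"az":0},{"x":0,"y":0,"z":0,"ax":0,"ay":0,"az":0},{"x":0,"y":0,"z":0,"ax":0,"ay":0,"az":0},{"x":0,"y":0,"z":0,"ax":0,"ay":0,"az":0},{"x":0,"y":0,"z":0,"ax":0,"ay":0,"az":0},{"x":0,"y":0,"z":0,"ax":0,"ay":0,"az":0},{"x":0,"y":0,"z":0,"ax":0,"ay":0,"az":0},{"x":0,"y":0,"z":0,"ax":0,"ay":0,"az":0}]' 1
python3 -m creep '[{"x":0,"y":0,"z":-0.05,"ax":0,"ay":0,"az":0},{"x":0,"y":0,"z":-0.15,"ax":0,"ay":0,"az":0},{"x":0,"y":0,"z":-0.25,"ax":0,"ay":0,"az":0},{"x":0,"y":0,"z":-0.35,"ax":0,"ay":0,"az":0},{"x":0,"y":0,"z":-0.45,"ax":0,"ay":0,"az":0},{"x":0,"y":0,"z":-0.57,"ax":0,"ay":0,"az":0},{"x":0,"y":0,"z":-0.69,"ax":0,"ay":0,"az":0},{"x":0,"y":0,"z":-0.8,"ax":0,"ay":0,"az":0},{"x":0,"y":0,"z":-0.9,"ax":0,"ay":0,"az":0},{"x":0,"y":0,"z":-1.0,"ax":0,"ay":0,"az":0}]'
python3 go.py 661.5 226.4 340 21.2
```

```text
clock: 11.82
eef_pos: [654.8, -229.0, 194.7]
ee_rot: [-3.122, -0.349, 0.0]
force: [-1.0, 0.7, -0.4]
gripper_width: 1.004
clock: 12.65
eef_pos: [654.8, -229.0, 275.8]
ee_rot: [3.122, 0.349, 0.001]
force: [-0.2, -0.4, -0.0]
gripper_width: 1.0
clock 12.65 pos [ 654.8 -229.   275.8] yaw 12.76 grip 1.000046497347883 F [-0.2 -0.4 -0. ]
shift [ 1.339 -5.533 -0.804] turn [ 0.0002 -0.0002 -0.0937]
```

```bash

python3 -m creep '[{"x":0.02,"y":-0.08,"z":-0.1,"ax":0,"ay":0,"az":0},{"x":0.04,"y":-0.18,"z":-0.2,"ax":0,"ay":0,"az":0},{"x":0.07,"y":-0.28,"z":-0.3,"ax":0,"ay":0,"az":0},{"x":0.1,"y":-0.4,"z":-0.4,"ax":0,"ay":0,"az":0},{"x":0.12,"y":-0.5,"z":-0.5,"ax":0,"ay":0,"az":0},{"x":0.14,"y":-0.6,"z":-0.6,"ax":0,"ay":0,"az":0},{"x":0.17,"y":-0.7,"z":-0.7,"ax":0,"ay":0,"az":0},{"x":0.19,"y":-0.8,"z":-0.77,"ax":0,"ay":0,"az":0},{"x":0.22,"y":-0.9,"z":-0.8,"ax":0,"ay":0,"az":0},{"x":0.24,"y":-1.0,"z":-0.8,"ax":0,"ay":0,"az":0}]'
python3 -m creep '[{"x":0.02,"y":-0.1,"z":0,"ax":0,"ay":0,"az":0},{"x":0.05,"y":-0.2,"z":0,"ax":0,"ay":0,"az":0},{"x":0.07,"y":-0.3,"z":0,"ax":0,"ay":0,"az":0},{"x":0.1,"y":-0.4,"z":0,"ax":0,"ay":0,"az":0},{"x":0.12,"y":-0.5,"z":0,"ax":0,"ay":0,"az":0},{"x":0.14,"y":-0.6,"z":0,"ax":0,"ay":0,"az":0},{"x":0.17,"y":-0.7,"z":0,"ax":0,"ay":0,"az":0},{"x":0.19,"y":-0.8,"z":0,"ax":0,"ay":0,"az":0},{"x":0.22,"y":-0.9,"z":0,"ax":0,"ay":0,"az":0},{"x":0.24,"y":-1.0,"z":0,"ax":0,"ay":0,"az":0}]'
python3 -m creep '[{"x":0.02,"y":-0.1,"z":0,"ax":0,"ay":0,"az":0},{"x":0.05,"y":-0.2,"z":0,"ax":0,"ay":0,"az":0},{"x":0.07,"y":-0.3,"z":0,"ax":0,"ay":0,"az":0},{"x":0.1,"y":-0.4,"z":0,"ax":0,"ay":0,"az":0},{"x":0.12,"y":-0.5,"z":0,"ax":0,"ay":0,"az":0},{"x":0.14,"y":-0.6,"z":0,"ax":0,"ay":0,"az":0},{"x":0.17,"y":-0.7,"z":0,"ax":0,"ay":0,"az":0},{"x":0.19,"y":-0.8,"z":0,"ax":0,"ay":0,"az":0},{"x":0.22,"y":-0.9,"z":0,"ax":0,"ay":0,"az":0},{"x":0.24,"y":-1.0,"z":0,"ax":0,"ay":0,"az":0}]'
python3 -m creep '[{"x":0.02,"y":-0.1,"z":0,"ax":0,"ay":0,"az":0},{"x":0.05,"y":-0.2,"z":0,"ax":0,"ay":0,"az":0},{"x":0.07,"y":-0.3,"z":0,"ax":0,"ay":0,"az":0},{"x":0.1,"y":-0.4,"z":0,"ax":0,"ay":0,"az":0},{"x":0.12,"y":-0.5,"z":0,"ax":0,"ay":0,"az":0},{"x":0.14,"y":-0.6,"z":0,"ax":0,"ay":0,"az":0},{"x":0.17,"y":-0.7,"z":0,"ax":0,"ay":0,"az":0},{"x":0.19,"y":-0.8,"z":0,"ax":0,"ay":0,"az":0},{"x":0.22,"y":-0.9,"z":0,"ax":0,"ay":0,"az":0},{"x":0.24,"y":-1.0,"z":0,"ax":0,"ay":0,"az":0}]'
python3 -m creep '[{"x":0.02,"y":-0.1,"z":0,"ax":0,"ay":0,"az":-0.01},{"x":0.05,"y":-0.2,"z":0,"ax":0,"ay":0,"az":-0.02},{"x":0.07,"y":-0.3,"z":0,"ax":0,"ay":0,"az":-0.03},{"x":0.1,"y":-0.4,"z":0,"ax":0,"ay":0,"az":-0.04},{"x":0.12,"y":-0.5,"z":0,"ax":0,"ay":0,"az":-0.05},{"x":0.14,"y":-0.6,"z":0,"ax":0,"ay":0,"az":-0.06},{"x":0.17,"y":-0.7,"z":0,"ax":0,"ay":0,"az":-0.07},{"x":0.19,"y":-0.8,"z":0,"ax":0,"ay":0,"az":-0.08},{"x":0.22,"y":-0.9,"z":0,"ax":0,"ay":0,"az":-0.09},{"x":0.24,"y":-1.0,"z":0,"ax":0,"ay":0,"az":-0.094}]'
python3 go.py 661.5 226.4 216 21.2
```

```text
clock: 13.48
eef_pos: [656.2, -145.9, 339.6]
ee_rot: [3.122, 0.349, 0.002]
force: [0.0, -0.2, 0.5]
gripper_width: 1.002
clock: 14.32
eef_pos: [657.0, -63.6, 338.7]
ee_rot: [-3.122, -0.349, -0.0]
force: [1.1, 0.5, 0.6]
gripper_width: 0.997
clock: 15.15
eef_pos: [658.0, 18.7, 338.7]
ee_rot: [-3.122, -0.349, -0.0]
force: [-0.8, -0.0, -0.2]
gripper_width: 0.997
clock: 15.98
eef_pos: [659.1, 100.9, 338.7]
ee_rot: [-3.122, -0.349, -0.0]
force: [0.0, -1.1, -0.3]
gripper_width: 1.0
clock: 16.82
eef_pos: [660.1, 183.2, 338.7]
ee_rot: [-3.087, -0.58, -0.0]
force: [-0.7, 0.3, -0.0]
gripper_width: 1.0
clock 16.8167 pos [660.1 183.2 338.7] yaw 21.3 grip 1.0003366449602904 F [-0.7  0.3 -0. ]
shift [ 0.212 -0.497  1.533] turn [-0.     -0.0001  0.0011]
```

```bash

python3 -m creep '[{"x":0.05,"y":-0.12,"z":0,"ax":0,"ay":0,"az":0},{"x":0.1,"y":-0.25,"z":0,"ax":0,"ay":0,"az":0},{"x":0.15,"y":-0.37,"z":0,"ax":0,"ay":0,"az":0},{"x":0.2,"y":-0.48,"z":0.05,"ax":0,"ay":0,"az":0},{"x":0.21,"y":-0.5,"z":0.15,"ax":0,"ay":0,"az":0},{"x":0.21,"y":-0.5,"z":0.25,"ax":0,"ay":0,"az":0},{"x":0.21,"y":-0.5,"z":0.35,"ax":0,"ay":0,"az":0},{"x":0.21,"y":-0.5,"z":0.45,"ax":0,"ay":0,"az":0},{"x":0.21,"y":-0.5,"z":0.55,"ax":0,"ay":0,"az":0},{"x":0.21,"y":-0.5,"z":0.63,"ax":0,"ay":0,"az":0}]'
python3 -m creep '[{"x":0,"y":0,"z":0.1,"ax":0,"ay":0,"az":0},{"x":0,"y":0,"z":0.2,"ax":0,"ay":0,"az":0},{"x":0,"y":0,"z":0.3,"ax":0,"ay":0,"az":0},{"x":0,"y":0,"z":0.4,"ax":0,"ay":0,"az":0},{"x":0,"y":0,"z":0.5,"ax":0,"ay":0,"az":0},{"x":0,"y":0,"z":0.6,"ax":0,"ay":0,"az":0},{"x":0,"y":0,"z":0.7,"ax":0,"ay":0,"az":0},{"x":0,"y":0,"z":0.78,"ax":0,"ay":0,"az":0},{"x":0,"y":0,"z":0.85,"ax":0,"ay":0,"az":0},{"x":0,"y":0,"z":0.89,"ax":0,"ay":0,"az":0}]'
python3 go.py 661.5 226.4 216 21.2
python3 - <<'E'
from h import *
p,d=snap('scene','pre'); cv2.imwrite('pics/pre_c.png',cv2.resize(p[170:370,350:570],None,fx=2.5,fy=2.5)[:,:,::-1])
E
```

```text
clock: 17.65
eef_pos: [661.0, 225.1, 286.8]
ee_rot: [3.088, 0.577, -0.002]
force: [0.1, -0.2, 0.8]
gripper_width: 1.001
clock: 18.48
eef_pos: [661.0, 225.6, 216.1]
ee_rot: [3.088, 0.579, -0.001]
force: [-0.2, -0.3, -0.3]
gripper_width: 1.0
clock 18.4833 pos [661.  225.6 216.1] yaw 21.22 grip 0.9995252197632215 F [-0.2 -0.3 -0.3]
shift [ 0.01  -0.006  0.001] turn [-0.      0.0006  0.0003]
```

View pics/pre_c.png

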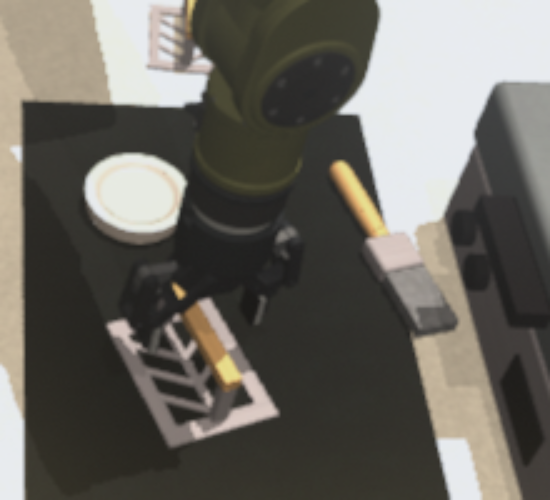

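The fingers straddle the handle at about crop (200,310), one on each side, and are clear of the round mould. I'll close and lift slightly.

```bash

python3 -m creep '[{"x":0,"y":0,"z":0,"ax":0,"ay":0,"az":0},{"x":0,"y":0,"z":0,"ax":0,"ay":0,"az":0},{"x":0,"y":0,"z":0,"ax":0,"ay":0,"az":0},{"x":0,"y":0,"z":0,"ax":0,"ay":0,"az":0},{"x":0,"y":0,"z":0,"ax":0,"ay":0,"az":0},{"x":0,"y":0,"z":0,"ax":0,"ay":0,"az":0},{"x":0,"y":0,"z":0,"ax":0,"ay":0,"az":0},{"x":0,"y":0,"z":0,"ax":0,"ay":0,"az":0},{"x":0,"y":0,"z":0,"ax":0,"ay":0,"az":0},{"x":0,"y":0,"z":0,"ax":0,"ay":0,"az":0}]' -1 80
python3 -m creep '[{"x":0,"y":0,"z":0,"ax":0,"ay":0,"az":0},{"x":0,"y":0,"z":0,"ax":0,"ay":0,"az":0},{"x":0,"y":0,"z":0,"ax":0,"ay":0,"az":0},{"x":0,"y":0,"z":-0.05,"ax":0,"ay":0,"az":0},{"x":0,"y":0,"z":-0.1,"ax":0,"ay":0,"az":0},{"x":0,"y":0,"z":-0.2,"ax":0,"ay":0,"az":0},{"x":0,"y":0,"z":-0.35,"ax":0,"ay":0,"az":0},{"x":0,"y":0,"z":-0.5,"ax":0,"ay":0,"az":0},{"x":0,"y":0,"z":-0.65,"ax":0,"ay":0,"az":0},{"x":0,"y":0,"z":-0.8,"ax":0,"ay":0,"az":0}]'
python3 go.py 661.5 226.4 390 21.2
```

```text
clock: 19.37
eef_pos: [661.4, 225.8, 217.7]
ee_rot: [-3.088, -0.579, -0.001]
force: [-1.4, -0.3, 5.5]
gripper_width: 0.165
clock: 20.2
eef_pos: [661.4, 225.8, 283.0]
ee_rot: [-3.088, -0.579, -0.002]
force: [-0.0, -0.7, -2.0]
gripper_width: 0.165
clock 20.2 pos [661.4 225.8 283. ] yaw 21.23 grip 0.16535381121065146 F [-0.  -0.7 -2. ]
shift [ 0.005 -0.007 -1.337] turn [ 0.     -0.0007  0.0003]
```

```bash

python3 -m creep '[{"x":0,"y":0,"z":-0.1,"ax":0,"ay":0,"az":0.01},{"x":0,"y":0,"z":-0.2,"ax":0,"ay":0,"az":0.04},{"x":0,"y":0,"z":-0.3,"ax":0,"ay":0,"az":0.08},{"x":0,"y":0,"z":-0.4,"ax":0,"ay":0,"az":0.12},{"x":0,"y":0,"z":-0.5,"ax":0,"ay":0,"az":0.16},{"x":0,"y":0,"z":-0.6,"ax":0,"ay":0,"az":0.2},{"x":0,"y":0,"z":-0.7,"ax":0,"ay":0,"az":0.24},{"x":0,"y":0,"z":-0.8,"ax":0,"ay":0,"az":0.28},{"x":0,"y":0,"z":-0.9,"ax":0,"ay":0,"az":0.31},{"x":0,"y":0,"z":-1.0,"ax":0,"ay":0,"az":0.326}]'
python3 go.py 449 -160.4 390 -8.1
python3 - <<'E'
from h import *
p,d=snap('scene','lift'); cv2.imwrite('pics/lift_c.png',cv2.resize(p[100:400,130:530],None,fx=1.9,fy=1.9)[:,:,::-1])
E
```

```text
clock: 21.03
eef_pos: [682.2, 88.8, 349.0]
ee_rot: [-3.043, -0.164, 0.024]
force: [0.2, 0.3, -3.0]
gripper_width: 0.166
clock 21.0333 pos [682.2  88.8 349. ] yaw 6.22 grip 0.16557792550091352 F [ 0.2  0.3 -3. ]
shift [-3.24   2.723 -0.739] turn [-0.0592  0.0142  0.1586]
```

View pics/lift_c.png

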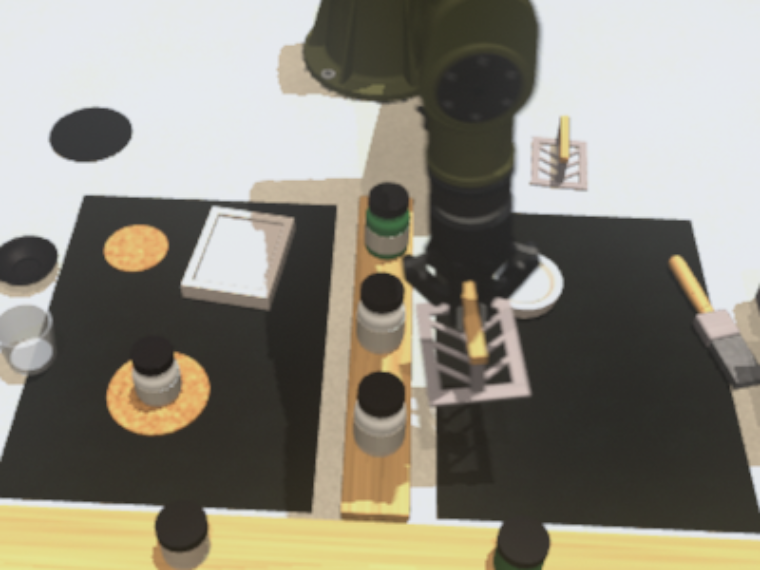

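The arm drifted far off the target: y fell by 137 mm and it's slightly tilted. The stencil is still held and nothing has been hit. I'll look at the joints before going on.

```bash
python3 -c "
from h import *
from scipy.spatial.transform import Rotation as R
o=env.get_obs()
for k in o: print(k,np.round(o[k],3))
r=R.from_rotvec(o['ee_rot']).as_matrix();print(r.round(3))"; 
```

```text
clock 21.083
q [0.104 0.509 0.116 1.187 0.092 3.141]
joint_vel [ 0.024  0.001  0.004 -0.025 -0.004 -0.001]
effort [ 5.9350e+00 -6.1926e+01  3.2452e+01 -2.2100e-01  1.5690e+00  1.0000e-03]
eef_pos [682.541  85.927 350.346]
ee_rot [-3.046 -0.159  0.021]
force [-0.405 -3.008 -1.112]
moment [-0.284 -0.046 -0.044]
gripper_width 0.168
[[ 0.994  0.103 -0.019]
 [ 0.105 -0.99   0.091]
 [-0.009 -0.092 -0.996]]
```

Joint 6 is at its +3.14 limit, since at that bearing the yaw can't drop below q1. The yaw is feasible nearer the mould, where q6 comes to about 2.94. I'll go up first and see which reference the controller kept.

```bash

python3 -m creep '[{"x":0,"y":0,"z":-0.05,"ax":0,"ay":0,"az":0},{"x":0,"y":0,"z":-0.1,"ax":0,"ay":0,"az":0},{"x":0,"y":0,"z":-0.15,"ax":0,"ay":0,"az":0},{"x":0,"y":0,"z":-0.2,"ax":0,"ay":0,"az":0},{"x":0,"y":0,"z":-0.25,"ax":0,"ay":0,"az":0},{"x":0,"y":0,"z":-0.3,"ax":0,"ay":0,"az":0},{"x":0,"y":0,"z":-0.35,"ax":0,"ay":0,"az":0},{"x":0,"y":0,"z":-0.4,"ax":0,"ay":0,"az":0},{"x":0,"y":0,"z":-0.4,"ax":0,"ay":0,"az":0},{"x":0,"y":0,"z":-0.4,"ax":0,"ay":0,"az":0}]'
python3 go.py 449 -160.4 390 -8.1
python3 -c "
from h import *
print(env.get_obs()['q'])"
```

```text
clock: 21.92
eef_pos: [682.9, 87.5, 380.9]
ee_rot: [-3.043, -0.169, 0.022]
force: [-0.1, 0.7, -2.5]
gripper_width: 0.167
clock 21.9167 pos [682.9  87.5 380.9] yaw 6.38 grip 0.1671495171232003 F [-0.1  0.7 -2.5]
shift [-3.251  2.735 -0.342] turn [-0.0589  0.0136  0.1604]
[0.10590531 0.49922006 0.16970801 1.25124105 0.09410801 3.13620817]
```

The reference is now the actual pose. I'll level the tool while travelling first, and turn later.

```bash

python3 -m creep '[{"x":-0.03,"y":0.1,"z":-0.02,"ax":0,"ay":0,"az":0},{"x":-0.1,"y":0.2,"z":-0.03,"ax":-0.005,"ay":0.001,"az":0},{"x":-0.2,"y":0.3,"z":-0.05,"ax":-0.012,"ay":0.003,"az":0},{"x":-0.3,"y":0.38,"z":-0.07,"ax":-0.02,"ay":0.005,"az":0},{"x":-0.4,"y":0.45,"z":-0.08,"ax":-0.028,"ay":0.007,"az":0},{"x":-0.5,"y":0.52,"z":-0.09,"ax":-0.036,"ay":0.009,"az":0},{"x":-0.6,"y":0.59,"z":-0.1,"ax":-0.044,"ay":0.011,"az":0},{"x":-0.7,"y":0.66,"z":-0.1,"ax":-0.052,"ay":0.013,"az":0},{"x":-0.8,"y":0.73,"z":-0.1,"ax":-0.059,"ay":0.014,"az":0},{"x":-0.9,"y":0.8,"z":-0.1,"ax":-0.059,"ay":0.014,"az":0}]'
python3 go.py 449 -160.4 390 -8.1
python3 -c "
from h import *
print(env.get_obs()['q'])"
```

```text
clock: 22.75
eef_pos: [617.5, 15.0, 383.3]
ee_rot: [-3.135, -0.173, -0.019]
force: [0.5, -0.0, -1.9]
gripper_width: 0.163
clock 22.75 pos [617.5  15.  383.3] yaw 6.33 grip 0.16347455786953644 F [ 0.5 -0.  -1.9]
shift [-2.335  1.946 -0.114] turn [-0.0015 -0.0077  0.1604]
[ 2.37855966e-02  3.48879391e-01 -4.69884135e-02  1.16278802e+00
  1.80865251e-03  3.05484594e+00]
```

```bash

python3 -m creep '[{"x":-0.09,"y":0.08,"z":0,"ax":0,"ay":0,"az":0},{"x":-0.18,"y":0.15,"z":0,"ax":0,"ay":-0.001,"az":0},{"x":-0.28,"y":0.23,"z":0,"ax":0,"ay":-0.002,"az":0},{"x":-0.38,"y":0.31,"z":0,"ax":0,"ay":-0.003,"az":0},{"x":-0.48,"y":0.39,"z":0,"ax":0,"ay":-0.004,"az":0},{"x":-0.58,"y":0.48,"z":0,"ax":0,"ay":-0.005,"az":0},{"x":-0.68,"y":0.56,"z":0,"ax":0,"ay":-0.006,"az":0},{"x":-0.78,"y":0.65,"z":0,"ax":-0.001,"ay":-0.007,"az":0},{"x":-0.88,"y":0.73,"z":0,"ax":-0.001,"ay":-0.008,"az":0},{"x":-0.98,"y":0.82,"z":0,"ax":-0.001,"ay":-0.008,"az":0}]'
python3 -m creep '[{"x":-0.1,"y":0.08,"z":0,"ax":0,"ay":0,"az":0},{"x":-0.2,"y":0.16,"z":0,"ax":0,"ay":0,"az":0.01},{"x":-0.3,"y":0.25,"z":0,"ax":0,"ay":0,"az":0.03},{"x":-0.4,"y":0.33,"z":0,"ax":0,"ay":0,"az":0.05},{"x":-0.5,"y":0.41,"z":0,"ax":0,"ay":0,"az":0.07},{"x":-0.6,"y":0.5,"z":0,"ax":0,"ay":0,"az":0.09},{"x":-0.7,"y":0.58,"z":0,"ax":0,"ay":0,"az":0.11},{"x":-0.79,"y":0.66,"z":0,"ax":0,"ay":0,"az":0.13},{"x":-0.87,"y":0.73,"z":0,"ax":0,"ay":0,"az":0.15},{"x":-0.94,"y":0.79,"z":0,"ax":0,"ay":0,"az":0.16}]'
python3 go.py 449 -160.4 390 -8.1
python3 -c "
from h import *
print(env.get_obs()['q'])"
```

```text
clock: 23.58
eef_pos: [547.0, -59.2, 382.2]
ee_rot: [3.137, 0.173, -0.001]
force: [0.7, 1.1, -2.6]
gripper_width: 0.165
clock: 24.42
eef_pos: [479.3, -130.3, 382.3]
ee_rot: [3.133, -0.226, -0.001]
force: [-0.3, -0.4, -2.4]
gripper_width: 0.169
clock 24.4167 pos [ 479.3 -130.3  382.3] yaw -8.26 grip 0.16858020927664383 F [-0.3 -0.4 -2.4]
shift [-0.321  0.427 -0.097] turn [ 0.0002  0.0004 -0.0018]
[-2.65275525e-01  1.31271999e-01 -3.29222491e-01  1.11082035e+00
 -3.23321344e-04  3.02052084e+00]
```

```bash

python3 -m creep '[{"x":-0.08,"y":0.1,"z":0.05,"ax":0,"ay":0,"az":0},{"x":-0.16,"y":0.21,"z":0.15,"ax":0,"ay":0,"az":0},{"x":-0.24,"y":0.32,"z":0.28,"ax":0,"ay":0,"az":0},{"x":-0.3,"y":0.4,"z":0.4,"ax":0,"ay":0,"az":0},{"x":-0.32,"y":0.42,"z":0.52,"ax":0,"ay":0,"az":-0.001},{"x":-0.32,"y":0.42,"z":0.64,"ax":0,"ay":0,"az":-0.002},{"x":-0.32,"y":0.42,"z":0.76,"ax":0,"ay":0,"az":-0.002},{"x":-0.32,"y":0.42,"z":0.87,"ax":0,"ay":0,"az":-0.002},{"x":-0.32,"y":0.42,"z":0.95,"ax":0,"ay":0,"az":-0.002},{"x":-0.32,"y":0.42,"z":1.0,"ax":0,"ay":0,"az":-0.002}]'
python3 go.py 449 -160.4 257 -8.1
python3 - <<'E'
from m import *
p,d=snap('scene','hov'); cv2.imwrite('pics/hov_c.png',cv2.resize(p[150:300,170:350],None,fx=4,fy=4,interpolation=cv2.INTER_CUBIC)[:,:,::-1])
p,d=snap('top','hovt'); cv2.imwrite('pics/hovt_c.png',cv2.resize(p[180:330,300:480],None,fx=3,fy=3,interpolation=cv2.INTER_CUBIC)[:,:,::-1])
# mould rim from scene 'lift' (unobstructed): corners via depth-height mask
f=np.load('pics/lift.npz'); W=cloud('scene',f['d']); h=hsv(f['p'])
x0,x1,y0,y1=222,292,195,265
for lo in(16,20): print(lo,rect('scene',big((h[...,2]>110)&(h[...,1]<90)&(W[...,2]>lo)&(W[...,2]<32),(x0,x1,y0,y1)),24))
q=W[y0:y1,x0:x1].reshape(-1,3); q=q[(q[:,2]>21)&(q[:,2]<28)]; print(cv2.minAreaRect(q[:,:2].astype(np.float32)),len(q))
E
```

```text
clock: 25.25
eef_pos: [449.8, -158.8, 301.1]
ee_rot: [-3.134, 0.216, 0.003]
force: [-0.2, 0.4, -2.7]
gripper_width: 0.169
clock 25.25 pos [ 449.8 -158.8  301.1] yaw -7.87 grip 0.16907519878219968 F [-0.2  0.4 -2.7]
shift [-0.006  0.021  0.551] turn [-0.0001  0.0011  0.0025]
16 (array([ 455.6, -161.2]), array([111.9, 147.2]), 82.04)
20 (array([ 453.9, -161.7]), array([110.5, 143.9]), 81.68)
((452.6678771972656, -162.07908630371094), (110.97242736816406, 144.59645080566406), 81.78599548339844) 765
```

View pics/hov_c.png

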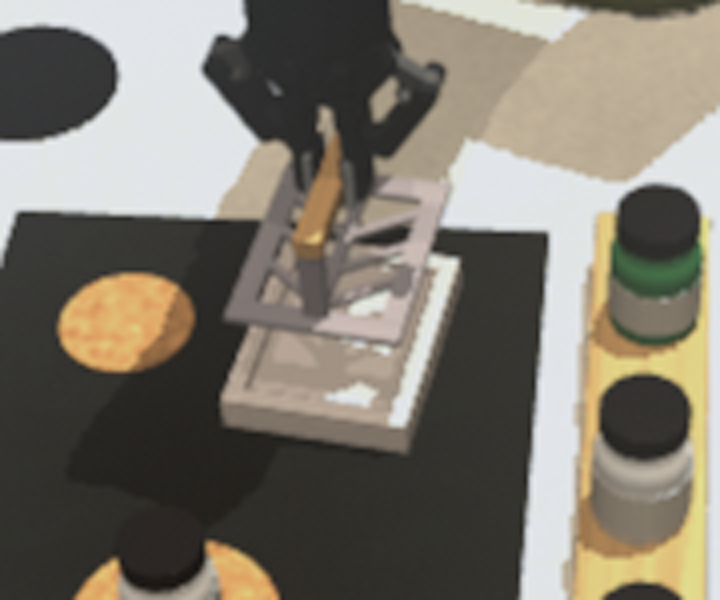

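The stencil is held level over the mould. The plate corners in the crop are at (225,320), (405,343) and (450,182). The mould rim corners are at (222,403), (410,430) and (462,258). I'll cast these corners onto their planes.

```bash
python3 - <<'E'
from m import *
def pts(c,z): return np.array([ray('scene',170+(u+.5)/4-.5,150+(v+.5)/4-.5,z)[:2] for u,v in c])
for nm,c,z in(('plate',[(225,320),(405,343),(450,182)],87.4),('mould',[(222,403),(410,430),(462,258)],24)):
    a,b,e=pts(c,z); print(nm,'ctr',((a+e)/2).round(1),'w',np.linalg.norm(a-b).round(1),'l',np.linalg.norm(e-b).round(1),'ang long',np.degrees(np.arctan2(*(e-b)[::-1])).round(2),'ang short',np.degrees(np.arctan2(*(a-b)[::-1])).round(2))
d=np.load('pics/hov.npz')['d']; W=cloud('scene',d); q=W[185:245,215:290].reshape(-1,3)
q=q[(q[:,2]>76)&(q[:,2]<96)]; A=np.c_[q[:,:2]-q[:,:2].mean(0),np.ones(len(q))]; print('plane',np.linalg.lstsq(A,q[:,2],rcond=None)[0],len(q),np.median(q[:,2]), cv2.minAreaRect(q[:,:2].astype(np.float32)))
f=np.load('pics/hovt.npz'); h=hsv(f['p']);W=cloud('top',f['d']); q=W[190:300,320:430].reshape(-1,3); q=q[(q[:,2]>76)&(q[:,2]<96)]; print('top plate pts',len(q),q.mean(0) if len(q) else '')
E
```

```text
plate ctr [ 448.6 -158.5] w 102.1 l 131.8 ang long 174.17 ang short -96.51
mould ctr [ 451.4 -159.7] w 110.7 l 141.3 ang long 172.71 ang short -97.39
plane [-1.55725667e-03 -3.07400028e-03  8.70908873e+01] 1093 87.11332826039131 ((451.0116882324219, -159.91648864746094), (101.4197006225586, 136.7917022705078), 82.21070861816406)
top plate pts 369 [ 456.80869907 -122.8094892    86.48119845]
```

View pics/hovt_c.png

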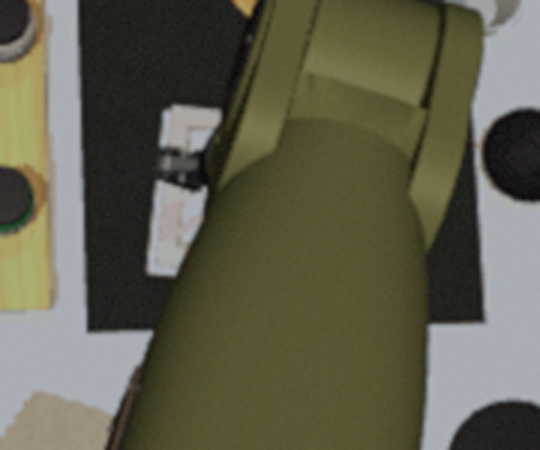

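```bash

python3 -m creep '[{"x":0.01,"y":0.01,"z":0.05,"ax":0,"ay":0,"az":0.001},{"x":0.02,"y":0.02,"z":0.12,"ax":0,"ay":0,"az":0.002},{"x":0.02,"y":0.02,"z":0.2,"ax":0,"ay":0,"az":0.003},{"x":0.02,"y":0.02,"z":0.28,"ax":0,"ay":0,"az":0.003},{"x":0.02,"y":0.02,"z":0.35,"ax":0,"ay":0,"az":0.003},{"x":0.02,"y":0.02,"z":0.41,"ax":0,"ay":0,"az":0.003},{"x":0.02,"y":0.02,"z":0.46,"ax":0,"ay":0,"az":0.003},{"x":0.02,"y":0.02,"z":0.5,"ax":0,"ay":0,"az":0.003},{"x":0.02,"y":0.02,"z":0.52,"ax":0,"ay":0,"az":0.003},{"x":0.02,"y":0.02,"z":0.53,"ax":0,"ay":0,"az":0.003}]'
python3 -m creep '[{"x":0,"y":0,"z":0,"ax":0,"ay":0,"az":0},{"x":0,"y":0,"z":0,"ax":0,"ay":0,"az":0},{"x":0,"y":0,"z":0,"ax":0,"ay":0,"az":0},{"x":0,"y":0,"z":0,"ax":0,"ay":0,"az":0},{"x":0,"y":0,"z":0,"ax":0,"ay":0,"az":0},{"x":0,"y":0,"z":0,"ax":0,"ay":0,"az":0},{"x":0,"y":0,"z":0,"ax":0,"ay":0,"az":0},{"x":0,"y":0,"z":0,"ax":0,"ay":0,"az":0},{"x":0,"y":0,"z":0,"ax":0,"ay":0,"az":0},{"x":0,"y":0,"z":0,"ax":0,"ay":0,"az":0}]'
python3 go.py 451.3 -160.8 257 -8.25
```

```text
clock: 26.18
eef_pos: [451.1, -161.0, 259.6]
ee_rot: [3.134, -0.224, -0.001]
force: [0.1, 0.3, -2.2]
gripper_width: 0.167
clock: 27.02
eef_pos: [451.2, -161.0, 259.8]
ee_rot: [3.133, -0.224, -0.001]
force: [-0.1, -0.0, -3.0]
gripper_width: 0.17
clock 27.0167 pos [ 451.2 -161.   259.8] yaw -8.18 grip 0.17007221580380447 F [-0.1 -0.  -3. ]
shift [ 0.001 -0.003  0.036] turn [0.0001 0.0004 0.0008]
```

Lowering the last 2.8 mm, then a final check.

```bash

python3 -m creep '[{"x":0,"y":0,"z":0.01,"ax":0,"ay":0,"az":0},{"x":0,"y":0,"z":0.02,"ax":0,"ay":0,"az":0.001},{"x":0,"y":0,"z":0.03,"ax":0,"ay":0,"az":0.001},{"x":0,"y":0,"z":0.035,"ax":0,"ay":0,"az":0.001},{"x":0,"y":0,"z":0.035,"ax":0,"ay":0,"az":0.001},{"x":0,"y":0,"z":0.035,"ax":0,"ay":0,"az":0.001},{"x":0,"y":0,"z":0.035,"ax":0,"ay":0,"az":0.001},{"x":0,"y":0,"z":0.035,"ax":0,"ay":0,"az":0.001},{"x":0,"y":0,"z":0.035,"ax":0,"ay":0,"az":0.001},{"x":0,"y":0,"z":0.035,"ax":0,"ay":0,"az":0.001}]'
python3 go.py 451.3 -160.8 257 -8.25
python3 - <<'E'
from m import *
p,d=snap('scene','fin'); cv2.imwrite('pics/fin_c.png',cv2.resize(p[170:340,110:360],None,fx=3.2,fy=3.2,interpolation=cv2.INTER_CUBIC)[:,:,::-1])
W=cloud('scene',d); q=W[190:260,215:295].reshape(-1,3)
q=q[(q[:,2]>36)&(q[:,2]<50)]; A=np.c_[q[:,:2]-q[:,:2].mean(0),np.ones(len(q))]; print('plate plane',np.linalg.lstsq(A,q[:,2],rcond=None)[0],len(q),np.median(q[:,2]), cv2.minAreaRect(q[:,:2].astype(np.float32)))
q=W[270:330,175:250].reshape(-1,3); t=q[(q[:,2]>70)&(q[:,2]<80)]; print('jar top',np.median(t,0),len(t))
E
```

```text
clock: 27.85
eef_pos: [451.2, -161.0, 257.1]
ee_rot: [3.133, -0.226, -0.001]
force: [-0.1, 0.5, -2.7]
gripper_width: 0.171
clock 27.85 pos [ 451.2 -161.   257.1] yaw -8.27 grip 0.17109295398723592 F [-0.1  0.5 -2.7]
shift [ 0.001 -0.003  0.001] turn [ 0.0001  0.0004 -0.0002]
plate plane [ 6.46651000e-04 -1.37290397e-03  4.30040426e+01] 1049 43.09197005739179 ((452.5322265625, -162.11325073242188), (101.8087158203125, 134.50860595703125), 82.00404357910156)
jar top [ 657.90741382 -228.86955472   74.83703882] 338
```

View pics/fin_c.png

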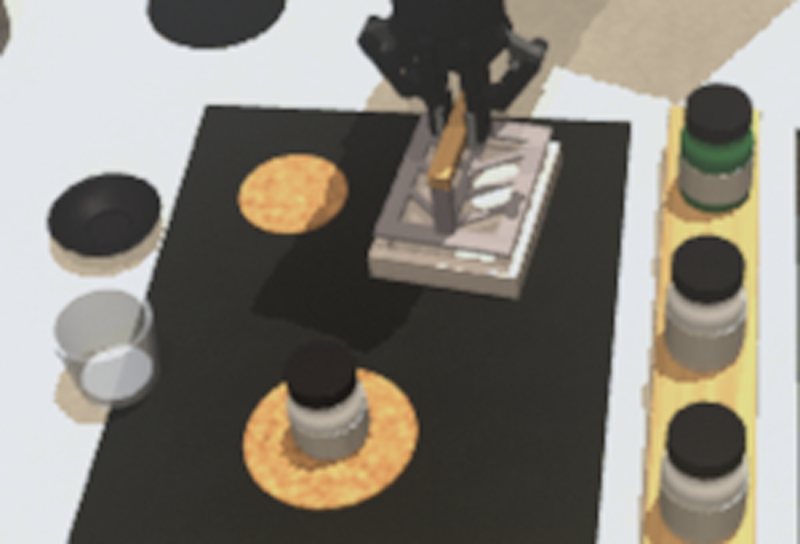

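The final view shows the stencil level over the mould at crop (465,190), with its outline inside the rim and parallel to it. The jar stands upright on the large mat at (330,440), and the rack jars are undisturbed. I'll hand in.

```bash
python3 -c "
from bench import env
print(env.finish_job())"
```

```text
the job is handed in; nothing more can be done
None
```

The job is handed in, at about 28 s on the clock: the jar stands upright on the larger cork mat, and the stencil is held hovering over the rectangular mould. I used 9 of the 12 pictures.

**Last checks, from the scene camera:**

| Check | Result |
|---|---|
| Plate height | Top at 43.0 mm, so the underside is at 39 mm, about 15 mm above the rim |
| Plate level | Within about 0.1° |
| Plate centre | (452.5, −162.1), against (452.7, −162.1) for the mould by the same method |
| Plate angle | 82.0°, against 81.8° for the mould |
| Jar | Cap top at z ≈ 75, about 2 mm from the mat's centre |

**What disagreed:**
- **Mould position:** the two cameras put the mould's centre 1–3 mm apart. I centred mainly by comparing the plate and mould in the scene camera. The top view was blocked by the arm at the end.
- **Carry over the rack:** just after lifting the stencil, an early turn drove joint 6 to its limit. The arm swung sideways about 137 mm and tilted about 5° at the edge of the rack. By my estimate the plate was then roughly 10 mm above the level of the rack jars' caps. I saw no contact in the picture or the force readings, and I raised and levelled it before crossing.

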